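# Clear the deck and crank the lift flush

### The job

The paint bottle standing on the grey screw lift is in the way of the crank: first set it down upright in the free part of the wooden tray. Then fit the loose crank fully down on the lift's square shaft and wind the metal platform up until its top is flush with the wooden shelf beside it. Leave the crank on the shaft, do not tip the bottle over and do not disturb the other jar, the can, the wooden box or the brush pot.

Things in the scene. Friction and masses are not known exactly. Their poses are not given: they have to be found in the camera images.
- lift: Fixed screw lift, painted grey housing 150 mm (its x) by 265 mm (its y, from -155 to +110) and 30 mm high, origin on the table, z up, front to -x. On its deck: the upright square shaft at x 0, y -60 mm and the metal platform, 130 x 100 mm, centred at x 0, y +60 mm. Its place and yaw vary.
- shaft_tip (a point): Top of the shaft, on its axis, 77 mm above the table. The shaft is 16 mm square up to 63 mm above the table, then a four-sided taper to 6 mm at the tip; a 34 mm collar surrounds it up to 36 mm. The shaft's angle about the vertical is random and not given by this point (its axes are the lift's): look or feel for it. Clockwise from above raises the platform.
- crank_seat (a point): Point on the shaft's axis, 36 mm above the table, where the crank's origin lies when the crank is fully down (its hub then rests on the collar). A crank whose socket is not turned to match the square stops about 25 mm higher.
- platform_top (a point): Point on the platform's top face near its edge towards the shelf, at first 52 to 55 mm above the table. It rises 12 mm for each clockwise turn of the shaft (seen from above), up to about 78 mm, and stays where it is left; the shaft needs about 0.12 N m.
- shelf_top (a point): Point on the top face of the fixed wooden shelf, near its edge towards the platform: the height to reach, 62 to 71 mm above the table. The shelf, 150 x 75 mm with a 16 mm thick board, stands beside the platform on the lift's +y side, its board centred at y +153 mm of the lift.
- crank: Loose dark steel crank, 0.27 kg, upright on its socket. Origin: centre of its underside; arm along +x. Hub 32 mm square, 46 high; square socket from below 19.5 wide (sides along x and y), 42 deep: fits the shaft in four positions, within 14 degrees. Arm 16 wide, x -16 to +75, z 46 to 54 mm. Round stem over the hub, 22 mm diameter, z 54 to 92. Knob at x +65.
- crank_knob (a point): Middle of the crank's upright black knob, 22 mm diameter, 40 mm high (20 mm above and below this point), 65 mm from the crank's axis. It spins freely on the arm.
- bottle: Loose white paint bottle with a black cap, 52 mm diameter, 105 mm high, about 0.2 kg, standing on the lift's deck beside the shaft, in the sweep of the crank. Origin: centre of its underside, z up.
- tray: Fixed low wooden tray, 200 mm (its x) by 110 mm (its y), rim 25 mm high, wall and floor 4 mm. Origin: centre of its underside. Its +x part is taken by the other jar, the -x part is free.
- jar2: Bystander: blue paint jar, 56 mm diameter, 85 mm high, standing in the tray, origin under its centre.
- can: Bystander: white can, 56 mm diameter, 150 mm high, origin under its centre.
- woodbox: Bystander: closed wooden box 120 x 170 x 50 mm, origin under its centre.
- brushpot: Bystander: white pot with paint brushes, 72 mm diameter, 90 mm high, brushes up to 200 mm, origin under its centre.
Mind the look-alikes: they are no part of the job. Of the things shaped like the tray, the wooden one is meant.

How it is judged:
By the outcome, as a careful person would: the job done as asked, in the order asked, and still so for the second after the job is handed in, with the robot touching nothing.
It also fails if it takes over 72 s, if anything falls off the work surface, if the arm or the gripper's body presses on something with over 40 N, if the wrist force passes 120 N, or if a joint passes its speed limit or range.

### The arm

A 6-joint arm with a two-finger parallel gripper is mounted at the origin on the work surface. World frame = base frame: x ahead of the robot, y to its left, z up, the work surface at z = 0. Lengths are in mm, angles in rad, forces in N, time in s.
With the tool pointing down it reaches from about 400 to 925 mm from the base axis. Payload 12.5 kg.
Tool frame: the origin (TCP) lies at the centre of the arm's flange, where the gripper is bolted on; the fingertips stand 190 mm ahead of it and the grasp point (between the pads) lies 171 mm ahead of it; z points along the fingers, y is the line along which they close (so a half turn about z gives the same grasp; the last joint's range is limited). The gripper opens to 95 mm and grips with 3 to 60 N. Pads are 20 mm wide; open, the fingers measure 119 mm over their backs; the gripper's body (75 mm by 180 mm) begins 59 mm behind the grasp point.
Start: joints at [-1.408, 0.491, 1.559, -0, 1.092, -0.106], TCP at [166.004, -602.551, 404.761] pointing down, gripper open.
Joint ranges: [-3.1, 3.1], [-0.84, 2.19], [0.05, 2.79], [-1.13, 4.28], [0.06, 2.93], [-2.69, 2.69]. Speed limits (rad/s): [2.22, 2.22, 2.79, 3.14, 3.14, 3.14].

### API

Orientations are given as [roll, pitch, yaw] about the fixed x, y, z axes, in that order (R = Rz(yaw) Ry(pitch) Rx(roll)).
In Python, from cell import env, read_camera, search_frame, cut_out gives the robot as it stands. The module is installed in compiled form; this text tells all that it offers.
- The arm moves only by the tool move_arm, never from a script. Its argument "commands" is a list of rows, each a list of 3 entries, a list of its own where there are three numbers: the shift along the world's x, y, z normalised to -1 to 1, where 1 is 0.03 m, then the turn about the world's z normalised to -1 to 1, where 1 is 0.08 rad, then the opening, from -1 (shut) to 1 (fully open), so that 0 is half open. A call has 1 to 20 rows; each row shifts and turns the commanded pose from where the row before left it; what a row does not reach is not made up. A row lasts 1/12 s, in which the tool goes at most 41.7 mm and 7.16 degrees, less where a joint would pass 70% of its speed; a pose out of reach is approached as far as the arm can. A call with a number of a shift or a turn outside -1 to 1 is refused whole. A call with a gripper value outside its range is refused whole. The fingers move at their own pace and stop on an object; the grip force is fixed at half the most. Time passes only in rows, so rows that do not move let the fingers close. It gives the time, the measured TCP pose, the force, the opening and the grip force at its end, in the units of the state.
- env.state(): the state, without advancing time (a new reading comes with each control period).
- read_camera(name): name is "side" or "top"; returns a dict with "image" (384x512x3 uint8, red, green, blue), "fx", "fy", "cx", "cy" (pixels), "rvec" (rotation vector, rad) and "tvec" (3), from world to camera coordinates, as OpenCV has them. Camera axes: x right, y down, z forward; pixel columns grow to the right and rows downward; lengths in mm; the calibration is good to about 2 mm. A picture is of the moment at which its call begins. There is no depth.
- env.job_done(): hands the job in; it is judged then, once.
Trained networks look in a picture, given as the dict that the camera call returned (one of the last four; its "shot" number tells which), for a name from the list of things; names that differ only in an ending like _2 or _b are one class to them, and where a whole thing is asked for, a point or a joint stands for the part that bears it (a point fixed in the world has none). Each returns a list of dicts, best first, with "confidence" (0 to 1); they miss things now and then, are a little off and sometimes report something else, mostly with a low value. They report only what shows in the picture. A call takes as long as a camera call. They do not tell look-alikes from the thing itself.
- search_frame(thing, picture): "at" ([column, row] in pixels, amid what is visible of it).
- cut_out(thing, picture): "region" (384x512 bool, what is visible of it) and "at" ([column, row] in pixels, amid what is visible of it).
The state is a dict: "t": time; "joints": joint angles; "qvel": joint speeds; "tau": joint torques, N m; "eef_pos": TCP position; "tcp_rot": TCP orientation; "ft_force": force on the tool from outside, world axes, zero at the start; "moment": the same for the moment, N m; "opening": opening from 0.0 (shut) to 1.0 (fully open); "grip_force": force on a finger pad.
Only numpy, scipy, OpenCV 4.12 (cv2) and the standard library are available. Lean on these libraries where they do the work, as an engineer would, in place of code of your own. Each camera call takes 0.05 s, during which the arm holds its last target. There are 200 camera calls.

## Working session

There is one attempt and no reset: what is moved stays moved. The work goes in short steps, Python scripts to look and compute and a tool call to move; the robot and the scene stay as the last step left them, time stands still between calls to the robot, and variables do not carry over. Pictures are saved under pics/ and viewed, at most 10 in all, crops included, and the job is handed in when it is done.

Besides the shell and the picture viewer there is one more tool, called after "Call:" as a command line: name --argument value ..., lists and objects as JSON in quotes. move_arm: Moves the arm, as the interface text tells. Its arguments: {"type":"object","properties":{"commands":{"type":"array","items":{"type":"array"}}},"required":["commands"]}

```bash
mkdir -p pics; cat > h.py <<'E'
import numpy as np, cv2
from cell import env, read_camera, search_frame, cut_out
def cam(p):
    R=cv2.Rodrigues(np.array(p["rvec"],float))[0]; t=np.array(p["tvec"],float).ravel()
    K=np.array([[p["fx"],0,p["cx"]],[0,p["fy"],p["cy"]],[0,0,1]]); return K,R,t
def at_z(p,uv,z):
    K,R,t=cam(p); c=-R.T@t; d=R.T@np.linalg.solve(K,[uv[0],uv[1],1]); return c+d*(z-c[2])/d[2]
def proj(p,X):
    K,R,t=cam(p); q=K@(R@np.array(X,float)+t); return q[:2]/q[2]
def save(p,name,crop=None,s=1):
    im=p["image"][:,:,::-1]
    if crop: im=im[crop[1]:crop[3],crop[0]:crop[2]]
    cv2.imwrite("pics/"+name,cv2.resize(im,None,fx=s,fy=s,interpolation=cv2.INTER_CUBIC))
E
python3 - <<'E'
from h import *
a=read_camera("top"); b=read_camera("side")
cv2.imwrite("pics/a.png",cv2.resize(a["image"][:,:,::-1],(800,600))); cv2.imwrite("pics/b.png",cv2.resize(b["image"][:,:,::-1],(800,600)))
for p,n in((a,"top"),(b,"side")):
    K,R,t=cam(p); print(n,(-R.T@t).round(),R[2].round(2),p["fx"])
    for th in["lift","shaft_tip","crank_seat","platform_top","shelf_top","crank","crank_knob","bottle","tray","jar2","can","woodbox","brushpot"]:
        print(th,[(np.round(d["at"]).tolist(),round(d["confidence"],2)) for d in search_frame(th,p)[:3]])
E
```

```text
top [ 557.  -64. 1163.] [ 0.06  0.01 -1.  ] 347.6703046581375
lift [([242.0, 203.0], 0.93)]
shaft_tip [([244.0, 202.0], 0.72)]
crank_seat [([245.0, 200.0], 0.73), ([199.0, 254.0], 0.46)]
platform_top [([219.0, 198.0], 0.67), ([193.0, 203.0], 0.48)]
shelf_top [([192.0, 203.0], 0.94)]
crank [([194.0, 256.0], 0.76)]
crank_knob [([196.0, 255.0], 0.68)]
bottle [([286.0, 142.0], 0.71), ([276.0, 202.0], 0.66)]
tray [([347.0, 231.0], 0.74), ([412.0, 214.0], 0.73)]
jar2 [([354.0, 210.0], 0.91), ([239.0, 141.0], 0.53)]
can [([287.0, 140.0], 0.72), ([353.0, 205.0], 0.55)]
woodbox [([111.0, 196.0], 0.85)]
brushpot [([236.0, 141.0], 0.6)]
side [ 169.  972. 1000.] [ 0.29 -0.71 -0.65] 456.27406216221084
lift [([250.0, 198.0], 0.78), ([237.0, 202.0], 0.45)]
shaft_tip [([246.0, 195.0], 0.64)]
crank_seat [([245.0, 198.0], 0.6)]
platform_top [([236.0, 207.0], 0.79)]
shelf_top [([227.0, 229.0], 0.64)]
crank [([282.0, 245.0], 0.89)]
crank_knob [([285.0, 246.0], 0.65)]
bottle [([260.0, 165.0], 0.8), ([234.0, 203.0], 0.47)]
tray [([304.0, 152.0], 0.59), ([306.0, 113.0], 0.58)]
jar2 [([288.0, 140.0], 0.83)]
can [([211.0, 152.0], 0.94), ([305.0, 152.0], 0.34)]
woodbox [([176.0, 311.0], 0.89)]
brushpot [([186.0, 180.0], 0.56)]
```

View pics/a.png

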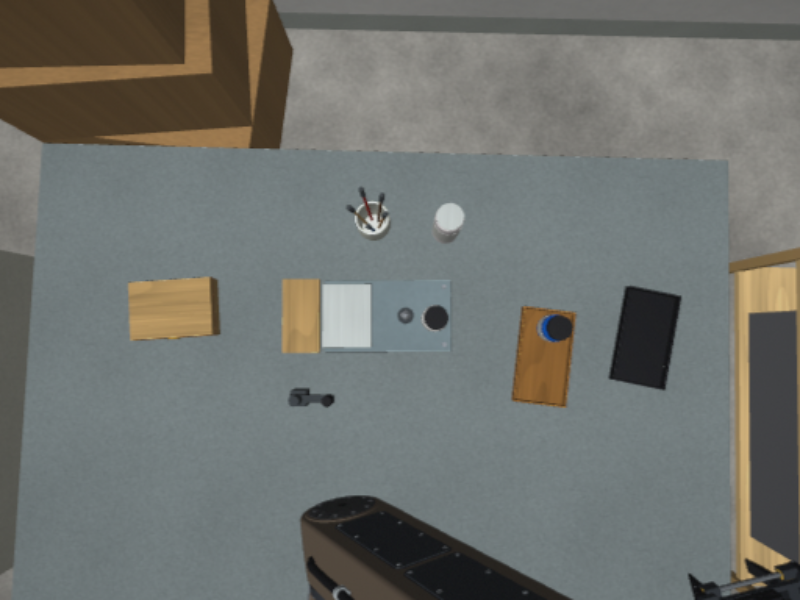

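View pics/b.png

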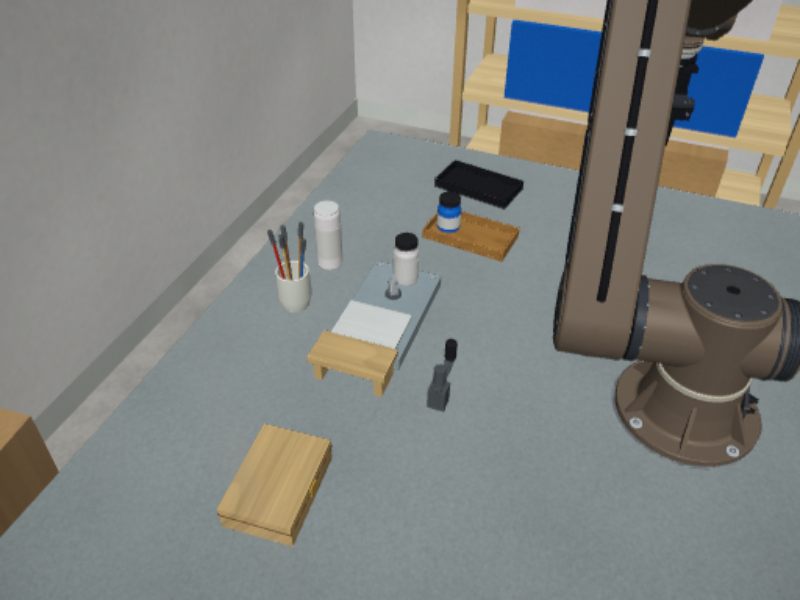

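The top view (512-px coordinates) shows the bottle with its black cap on the lift at (278,203). The shaft is at (259,202), the white platform at (221,202) and the shelf at (192,203). The crank lies at (190..210,255).

Look-alikes:
- **Bottle:** the can at (287,140) and jar2 at (354,210). I choose (278,203), the one on the lift.
- **Tray:** wooden at (347,231), black at (412,214). I choose the wooden one.

The network's `shaft_tip` and `lift` points are a little off, so I'll measure those from the colour masks.

```bash
python3 - <<'E'
from h import *
a=read_camera("top"); b=read_camera("side")
P=lambda p,uv,z:at_z(p,uv,z).round(1)[:2].tolist()
for th in["bottle","crank","crank_knob","tray","shelf_top","jar2","lift","platform_top"]:
  for p,n in((a,"top"),(b,"side")):
    for d in cut_out(th,p)[:2]:
        m=d["region"].astype(np.uint8); 
        ys,xs=np.nonzero(m); r=cv2.minAreaRect(np.c_[xs,ys].astype(np.float32))
        print(th,n,round(d["confidence"],2),np.round(d["at"]),"bbox",xs.min(),ys.min(),xs.max(),ys.max(),"rect",np.round(r[0],1),np.round(r[1],1),round(r[2],1))
        if n=="top" and th in("tray","shelf_top","lift","platform_top"):
            z={"tray":25,"shelf_top":66,"lift":30,"platform_top":53}[th]
            print("   corners",[P(p,c,z) for c in cv2.boxPoints(r)])
print("top knob",P(a,(209.5,255.5),94),)
c1=a["image"][170:275,175:385,::-1]; c1=cv2.resize(c1,None,fx=3.8,fy=3.8,interpolation=cv2.INTER_CUBIC)
cv2.imwrite("pics/c.png",c1)
c2=cv2.resize(b["image"][135:270,195:315,::-1],None,fx=4.4,fy=4.4,interpolation=cv2.INTER_CUBIC); cv2.imwrite("pics/d.png",c2)
E
```

```text
bottle top 0.59 [276. 198.] bbox 270 196 286 211 rect [278.  203.5] [15. 16.] 90.0
bottle side 0.68 [260. 168.] bbox 251 148 267 183 rect [259.  165.5] [35. 16.] 90.0
crank top 0.82 [196. 254.] bbox 184 248 213 259 rect [198.5 253.5] [11. 29.] 90.0
crank side 0.82 [282. 244.] bbox 274 217 291 262 rect [282.8 239.1] [12.8 45.7] 9.5
crank_knob top 0.49 [196. 252.] bbox 184 248 213 259 rect [198.5 253.5] [11. 29.] 90.0
crank_knob side 0.92 [284. 246.] bbox 273 217 292 262 rect [282.5 239.2] [13.8 46.2] 9.5
crank_knob side 0.5 [247. 197.] bbox 213 168 282 234 rect [247.9 195.2] [49.2 64.8] 26.6
tray top 0.94 [412. 214.] bbox 389 183 435 248 rect [412.4 215.5] [37.5 62.6] 10.4
   corners [[469.1, -480.5], [670.4, -516.0], [651.5, -636.1], [450.7, -599.5]]
tray top 0.75 [346. 231.] bbox 327 196 367 259 rect [347.  227.7] [35.8 61.7] 6.3
   corners [[419.7, -279.1], [619.3, -298.0], [609.6, -414.1], [410.4, -394.2]]
tray side 0.93 [306. 151.] bbox 271 136 332 166 rect [301.1 149.2] [59.3 24.1] 14.5
shelf_top top 0.84 [192. 202.] bbox 180 178 204 225 rect [192.  201.5] [47. 24.] 90.0
   corn
[... 639 characters left out ...]

   corners [[597.4, -330.9], [599.4, -402.2], [547.5, -402.8], [545.5, -331.6]]
lift side 0.76 [248. 199.] bbox 213 168 281 234 rect [248.8 195.2] [50.  64.3] 28.3
platform_top top 0.89 [221. 202.] bbox 206 182 238 221 rect [222.  201.5] [39. 32.] 90.0
   corners [[648.5, 113.8], [651.3, 11.2], [526.8, 7.3], [523.9, 109.2]]
platform_top top 0.66 [244. 200.] bbox 206 179 288 224 rect [247.  201.5] [45. 82.] 90.0
   corners [[658.2, 114.2], [665.4, -148.7], [521.8, -152.0], [514.4, 108.9]]
platform_top side 0.67 [238. 203.] bbox 213 192 263 222 rect [238.1 206.5] [46.7 24.4] 15.3
platform_top side 0.52 [211. 151.] bbox 201 129 218 172 rect [209.7 150.5] [43.4 16.7] 85.2
top knob [420.5, 88.3]
```

View pics/c.png

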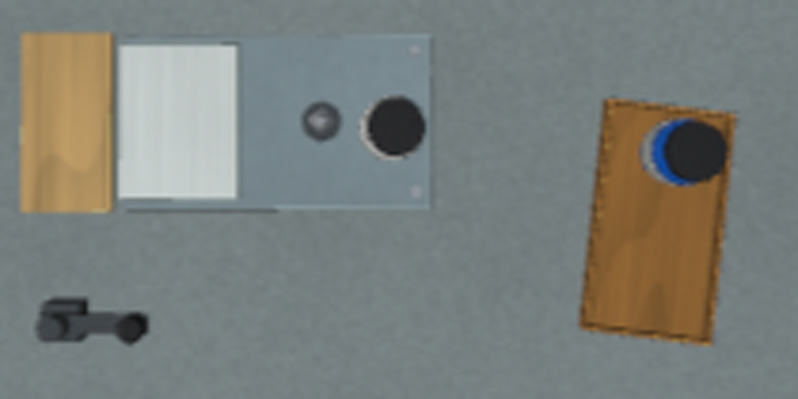

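View pics/d.png

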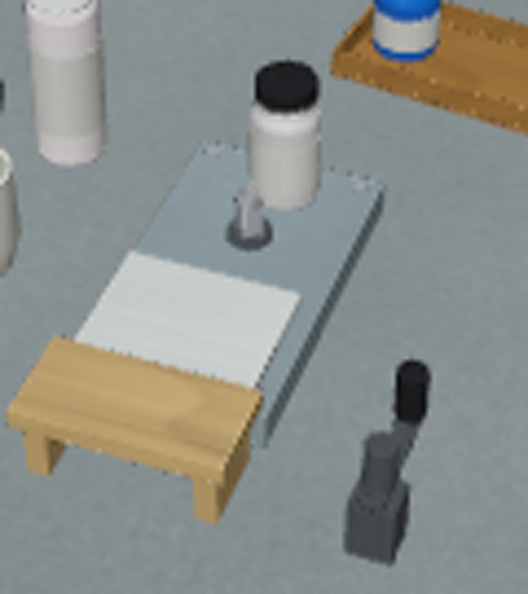

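The crops match the networks. In c.png the bottle cap centre is at crop (397,126), full frame (279.5,203). The shaft tip is at (321,119), full frame (259.5,201.3). The crank stem is at (53,328) and its knob at (131,328), so the arm points to image right. The wooden tray is free at its lower end, with jar2 in the upper end. d.png shows the same things from the side.

Next I triangulate and look for the shaft's angle.

```bash
python3 - <<'E'
from h import *
a=read_camera("top"); b=read_camera("side")
def tri(u,v):
    A=[]
    for p,uv in((a,u),(b,v)):
        K,R,t=cam(p); M=K@np.c_[R,t]; A+= [uv[0]*M[2]-M[0],uv[1]*M[2]-M[1]]
    X=np.linalg.svd(np.array(A))[2][-1]; return (X[:3]/X[3]).round(1)
for n,u,v,z in(("cap",(279.5,203.2),(260.2,152.5),135),("tip",(259.5,201.3),(251.8,177.5),77),("stem",(188.9,256.3),(281.4,235),92),("knob",(209.5,256.3),(288.9,218.4),96)):
    print(n,"tri",tri(u,v),"top",at_z(a,u,z).round(1),"side",at_z(b,v,z).round(1))
for n,c in(("trayTL",(604,98)),("TR",(735,115)),("BR",(712,344)),("BL",(581,327))): print(n,at_z(a,(175+c[0]/3.8,170+c[1]/3.8),25).round(1))
print("jar cap",at_z(a,(175+695/3.8,170+152/3.8),85).round(1),"can",at_z(a,(287.5,138),150).round(1),"pot",at_z(a,(238.5,140),90).round(1))
s=env.state(); print(s["t"],s["tcp_rot"],s["eef_pos"],s["opening"])
t=cv2.resize(a["image"][188:216,245:273,::-1],(392,392),interpolation=cv2.INTER_CUBIC)
q=cv2.resize(b["image"][168:196,238:266,::-1],(392,392),interpolation=cv2.INTER_CUBIC)
f=lambda m:cv2.normalize(m,None,0,255,cv2.NORM_MINMAX)
cv2.imwrite("pics/e.png",np.hstack([f(t),f(q)]))
E
```

```text
cap tri [ 584.8 -119.1  134.4] top [ 584.9 -119.   135. ] side [ 584.4 -118.3  135. ]
tip tri [589.9 -59.8  75. ] top [590.7 -59.5  77. ] side [588.6 -57.8  77. ]
stem tri [416.  152.2  89.6] top [416.  151.6  92. ] side [415.6 154.4  92. ]
knob tri [417.2  88.   93.4] top [418.4  88.   96. ] side [416.   90.3  96. ]
trayTL [ 617.1 -302.2   25. ]
TR [ 605.6 -414.8   25. ]
BR [ 410.  -397.3   25. ]
BL [ 421.1 -285.8   25. ]
jar cap [ 572.  -364.2   85. ] can [ 776.9 -137.   150. ] pot [779.6  11.2  90. ]
2.4 [ 3.14153649e+00 -1.16607839e-05  2.68792810e-01] [ 166.01389966 -602.55459685  404.74554694] 1.000163319181936
```

View pics/e.png

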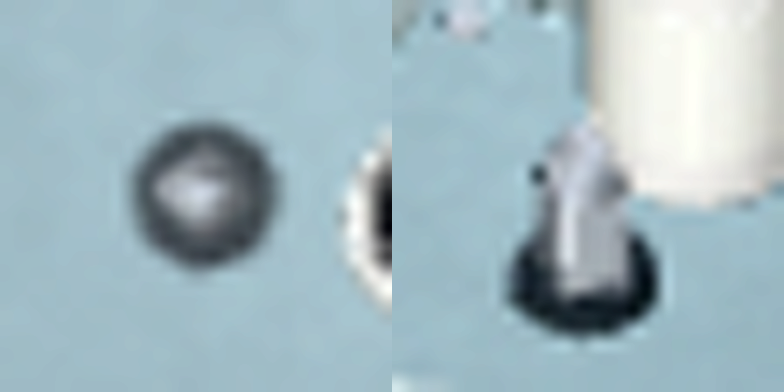

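The enhanced crop e.png shows the shaft edge-on: in the top view a bright corner points image-left at (155,188). In the side view a narrow face is on the left and a wide one on the right. The shaft's square is therefore about 45° to the world axes.

Measured positions (mm), consistent with the known sizes:

| Thing | x | y |
|---|---|---|
| Bottle | 585 | -119 |
| Shaft | 590 | -59.5 |
| Crank axis | 416 | 152 |
| Free tray spot | 464 | -346 |

Now I move over the bottle, turning the tool so it closes along x.

Call:
move_arm --commands '[[[0.4,0.5,0],0.9,1],[[0.8,0.9,0],0.96,1],[[0.83,0.96,0],0.96,1],[[0.83,0.96,0],0.96,1],[[0.83,0.96,0],0.96,1],[[0.83,0.96,0],0.96,1],[[0.83,0.96,0],0.96,1],[[0.83,0.96,0],0.96,1],[[0.83,0.96,0],0.96,1],[[0.83,0.96,0],0.96,1],[[0.83,0.96,0],0.96,1],[[0.83,0.96,0],0.96,1],[[0.83,0.96,0],0.96,1],[[0.83,0.96,0],0.96,1],[[0.83,0.96,0],0.96,1],[[0.83,0.96,0],0.96,1],[[0.83,0.96,0],0.96,1],[[0.32,0.3,0],0,1],[[0,0,0],0,1]]'

```text
t: 3.98
eef_pos: [586.6, -117.4, 404.5]
tcp_rot: [3.141, -0.0, 1.572]
ft_force: [-0.5, -0.5, -0.1]
opening: 1.0
grip_force: 0.0
```

Call:
move_arm --commands '[[[-0.05,-0.05,-0.6],0,1],[[0,0,-1],0,1],[[0,0,-1],0,1],[[0,0,-1],0,1],[[0,0,-0.8],0,1],[[0,0,-0.55],0,1],[[0,0,0],0,1],[[0,0,0],0,0],[[0,0,0],0,-0.2],[[0,0,0],0,-0.2],[[0,0,0],0,-0.2],[[0,0,0],0,-0.2],[[0,0,0],0,-0.2]]'

```text
t: 5.07
eef_pos: [583.6, -121.1, 256.9]
tcp_rot: [3.141, 0.0, 1.57]
ft_force: [0.6, 0.6, 0.3]
opening: 0.635
grip_force: 0.0
```

Call:
move_arm --commands '[[[0,0,0],0,-0.4],[[0,0,0],0,-0.4],[[0,0,0],0,-0.4],[[0,0,0],0,-0.4],[[0,0,0.2],0,-0.4],[[0,0,0.6],0,-0.4]]'

```text
t: 5.57
eef_pos: [582.9, -120.9, 278.2]
tcp_rot: [-3.136, -0.002, 1.57]
ft_force: [-0.9, -1.3, -3.0]
opening: 0.543
grip_force: 30.0
```

Call:
move_arm --commands '[[[0,0,0.8],0,-0.4],[[0,0,0.8],0,-0.4],[[-0.2,-0.4,0.7],0,-0.4],[[-0.4,-0.7,0.1],0,-0.4],[[-0.5,-0.9,0],0,-0.4],[[-0.5,-0.9,0],0,-0.4],[[-0.5,-0.9,0],0,-0.4],[[-0.5,-0.9,0],0,-0.4],[[-0.5,-0.9,0],0,-0.4],[[-0.4,-0.9,0],0,-0.4],[[-0.3,-0.7,0],0,-0.4],[[-0.15,-0.3,0],0,-0.4],[[0,0,-0.5],0,-0.4],[[0,0,-0.9],0,-0.4],[[0,0,-0.9],0,-0.4],[[0,0,-0.6],0,-0.4],[[0,0,0],0,-0.4],[[0,0,0],0,-0.4]]'

```text
t: 7.07
eef_pos: [465.2, -345.6, 264.8]
tcp_rot: [-3.14, -0.002, 1.57]
ft_force: [-0.9, -0.8, -2.2]
opening: 0.546
grip_force: 30.0
```

Call:
move_arm --commands '[[[0,0,-0.6],0,-0.4],[[0,0,-0.3],0,-0.4],[[0,0,-0.12],0,-0.4],[[0,0,-0.06],0,-0.4],[[0,0,0],0,-0.4],[[0,0,0],0,-0.4]]'

```text
t: 7.57
eef_pos: [465.2, -346.1, 233.6]
tcp_rot: [3.141, 0.001, 1.57]
ft_force: [-0.1, 1.2, -2.5]
opening: 0.543
grip_force: 30.0
```

Call:
move_arm --commands '[[[0,0,-0.05],0,-0.4],[[0,0,-0.05],0,-0.4],[[0,0,0],0,-0.4]]'

```text
t: 7.82
eef_pos: [465.2, -346.2, 230.7]
tcp_rot: [3.141, 0.001, 1.57]
ft_force: [-0.8, 0.7, 5.5]
opening: 0.544
grip_force: 30.0
```

Call:
move_arm --commands '[[[0,0,0],0,0.4],[[0,0,0],0,0.4],[[0,0,0],0,0.4],[[0,0,0],0,0.4],[[0,0,0.5],0,0.4],[[0,0,1],0,0.4],[[0,0,1],0,0.4],[[0,0,1],0,0.4],[[0,0.3,0.5],0,0.4],[[0,0.7,0],0,0.4],[[0,1,0],0,0.4],[[0,1,0],0,0.4],[[0,1,0],0,0.4],[[0,1,0],0,0.4]]'

```text
t: 8.98
eef_pos: [464.8, -194.8, 349.9]
tcp_rot: [3.141, 0.0, 1.569]
ft_force: [0.5, 0.2, -0.6]
opening: 0.701
grip_force: 0.0
```

```bash
python3 - <<'E'
from h import *
a=read_camera("top"); b=read_camera("side")
s=env.state(); print(s["t"],s["eef_pos"])
t=cv2.resize(a["image"][188:216,245:273,::-1],(280,280),interpolation=cv2.INTER_CUBIC)
q=cv2.resize(b["image"][168:196,238:266,::-1],(280,280),interpolation=cv2.INTER_CUBIC)
r=cv2.resize(b["image"][110:180,260:340,::-1],(320,280),interpolation=cv2.INTER_CUBIC)
f=lambda m:cv2.normalize(m,None,0,255,cv2.NORM_MINMAX)
cv2.imwrite("pics/f.png",np.hstack([t,q,r])[:,:800])
E
```

```text
9.0833 [ 464.70516835 -192.91791949  350.0049516 ]
```

View pics/f.png

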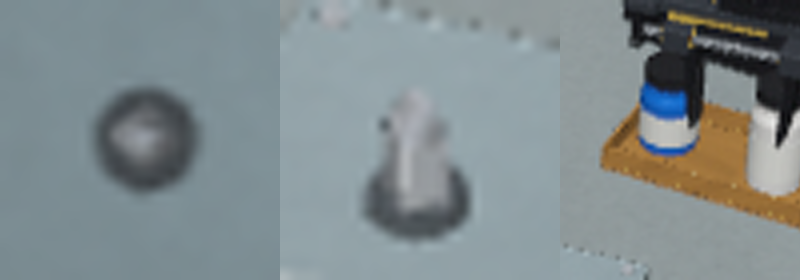

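The bottle stands upright in the free part of the wooden tray, at (775,150) in f.png, with jar2 untouched. The shaft shows one edge towards image-left, as before, so I'm keeping about 46°. Next is the crank stem.

Call:
move_arm --commands '[[[-0.13,0.95,0],0,0.4],[[-0.13,0.95,0],0,0.4],[[-0.13,0.95,0],0,0.4],[[-0.13,0.95,0],0,0.4],[[-0.13,0.95,0],0,0.4],[[-0.13,0.95,0],0,0.4],[[-0.13,0.95,0],0,0.4],[[-0.13,0.95,0],0,0.4],[[-0.13,0.95,0],0,0.4],[[-0.13,0.95,0],0,0.4],[[-0.13,0.95,0],0,0.4],[[-0.13,0.7,-0.3],0,0.4],[[-0.06,0.36,-0.8],0,0.4],[[0,0,-0.8],0,0.4],[[0,0,-0.5],0,0.4],[[0,0,0],0,0.4]]'

```text
t: 10.42
eef_pos: [416.5, 149.2, 275.7]
tcp_rot: [-3.138, 0.001, 1.57]
ft_force: [-0.4, -0.6, -0.7]
opening: 0.704
grip_force: 0.0
```

Call:
move_arm --commands '[[[0,0.08,-0.5],0,0.4],[[0,0,-0.35],0,0.4],[[0,0,-0.1],0,0.4],[[0,0,0],0,-0.7],[[0,0,0],0,-0.7],[[0,0,0],0,-0.7],[[0,0,0],0,-0.7],[[0,0,0],0,-0.7],[[0,0,0],0,-0.7],[[0,0,0],0,-0.7],[[0,0,0],0,-0.7],[[0,0,0],0,-0.7],[[0,0,0],0,-0.7]]'

```text
t: 11.5
eef_pos: [416.5, 151.7, 249.5]
tcp_rot: [3.141, -0.0, 1.57]
ft_force: [-0.3, -0.3, 2.9]
opening: 0.225
grip_force: 30.0
```

Call:
move_arm --commands '[[[0,0,0.5],0,-0.8],[[0,0,0.9],0,-0.8],[[0,0,0.9],0,-0.8],[[0,0,0.8],0,-0.8],[[0.2,-0.3,0.3],-0.6,-0.8],[[0.5,-0.6,0],-0.9,-0.8],[[0.6,-0.75,0],-0.95,-0.8],[[0.6,-0.75,0],-0.95,-0.8],[[0.6,-0.75,0],-0.95,-0.8],[[0.6,-0.75,0],-0.95,-0.8],[[0.6,-0.75,0],-0.95,-0.8],[[0.6,-0.75,0],-0.95,-0.8],[[0.6,-0.75,0],-0.95,-0.8],[[0.6,-0.75,0],-0.95,-0.8],[[0.5,-0.5,0],-0.75,-0.8],[[0.38,-0.4,0],0,-0.8],[[0,0,0],0,-0.8],[[0,0,0],0,-0.8]]'

```text
t: 13.0
eef_pos: [607.9, -82.8, 350.4]
tcp_rot: [-3.14, 0.001, 0.781]
ft_force: [-0.6, 0.4, -3.4]
opening: 0.229
grip_force: 30.0
```

```bash
python3 - <<'E'
from h import *
a=read_camera("top"); b=read_camera("side")
s=env.state(); e=np.array(s["eef_pos"]); print(s["t"],e.round(1),s["tcp_rot"],s["ft_force"])
b0=e-[0,0,249.5]
for p in(a,b): print("expected stem/hub bottom px",proj(p,b0).round(1),"tip",proj(p,[590,-59.5,77]).round(1))
for d in cut_out("crank",b)[:2]:
    ys,xs=np.nonzero(d["region"]);print(d["confidence"],d["at"],xs.min(),ys.min(),xs.max(),ys.max())
q=cv2.resize(b["image"][110:210,195:315,::-1],(720,600),interpolation=cv2.INTER_CUBIC)
cv2.imwrite("pics/g.png",q)
E
```

```text
13.1 [607.4 -81.8 350.9] [-3.14037704e+00  6.92425736e-04  7.82037462e-01] [-0.50847964  0.23000459 -2.51360113]
expected stem/hub bottom px [266.9 195.8] tip [259.5 201.5]
expected stem/hub bottom px [249.2 165.7] tip [251.6 177.1]
0.85 [250.2, 153.6] 242 141 270 169
0.74 [228.4, 229.7] 196 212 254 252
```

View pics/g.png

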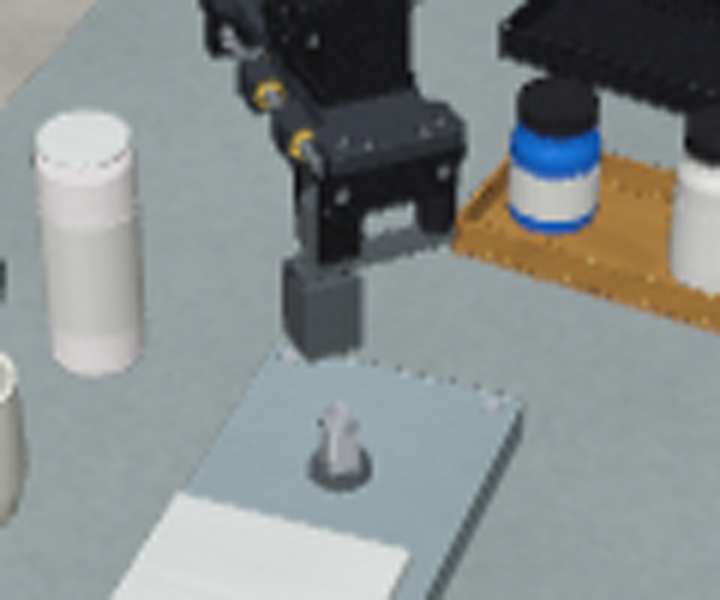

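The side view g.png shows the crank hanging upright with its hub edge at crop (318,360). I overshot the shaft by about (17,-22) mm, and the shaft tip is at (337,403). I check the hub's angle from its bottom corners before correcting.

```bash
python3 - <<'E'
from h import *
b=read_camera("side"); a=read_camera("top")
e=np.array(env.state()["eef_pos"]); z=e[2]-249.5
P=[at_z(b,(195+x/6,110+y/6),z)[:2] for x,y in((285,335),(318,360),(362,350))]
for p,q in zip(P,P[1:]): d=q-p; print("hub edge",np.linalg.norm(d).round(1),np.degrees(np.arctan2(d[1],d[0])).round(1)%90)
print("centre",((P[0]+P[2])/2).round(1),e.round(1))
# shaft fit: two-tone render of the prism z36..63 + taper in side view, angle & face greys free (least squares)
img=cv2.cvtColor(b["image"],cv2.COLOR_RGB2GRAY).astype(float); S=16
u0,v0=236,166; W,H=30,30; tgt=img[v0:v0+H,u0:u0+W]
def masks(cx,cy,th,p,u0,v0):
    def poly(X): return np.round((np.array([proj(p,x) for x in X])-[u0,v0]+.5)*S).astype(np.int32)
    C=lambda r,z:[[cx+r*np.cos(th+k*np.pi/2+np.pi/4)*2**.5,cy+r*np.sin(th+k*np.pi/2+np.pi/4)*2**.5,z] for k in range(4)]
    lab=np.zeros((H*S,W*S),np.uint8)
    t=np.linspace(0,2*np.pi,60); ring=lambda z:[[cx+17*np.cos(i),cy+17*np.sin(i),z] for i in t]
    cv2.fillPoly(lab,[cv2.convexHull(poly(ring(30)+ring(36)))],1); cv2.fillPoly(lab,[poly(ring(36))],2)
    K,R,tt=cam(p); cp=-R.T@tt; n=3
    for r0,z0,r1,z1 in((8,36,8,63),(8,63,3,77)):
        A,B=C(r0,z0),C(r1,z1)
        for k in range(4):
            q=[A[k-1],A[k],B[k],B[k-1]]; m=np.mean(q,0); nn=np.cross(np.subtract(q[1],q[0]),np.subtract(q[3],q[0]))
            if nn@(cp-m)>0: cv2.fillPoly(lab,[poly(q)],n)
            n+=1
    cv2.fillPoly(lab,[poly(C(3,77))],n)
    D=[cv2.resize((lab==i).astype(np.float32),(W,H),interpolation=cv2.INTER_AREA).ravel() for i in range(n+1)]
    return np.array([d for d in D if d.sum()>.5]).T
res={}
for nm,p,u0,v0 in(("side",b,236,166),("top",a,245,187)):
    im=p["image"].astype(float)[v0:v0+H,u0:u0+W].reshape(-1,3)
    out=[]
    for deg in range(0,90,4):
        best=1e18
        for cx in(587,589,591,593):
            for cy in(-64,-62,-60,-58,-56):
                M=masks(cx,cy,np.radians(deg),p,u0,v0); c=np.linalg.lstsq(M,im,rcond=None)[0]; r=((M@c-im)**2).mean()
                if r<best: best=r;bc=(cx,cy)
        out.append((deg,round(best,1),bc))
    print(nm,out)
E
```

```text
hub edge 27.5 62.0
hub edge 24.6 42.099999999999994
centre [605.3 -74.3] [607.5 -81.7 351.5]
side [(0, np.float64(325.2), (591, -60)), (4, np.float64(324.9), (591, -60)), (8, np.float64(324.9), (591, -60)), (12, np.float64(325.2), (591, -60)), (16, np.float64(323.6), (591, -60)), (20, np.float64(321.0), (591, -60)), (24, np.float64(317.9), (591, -60)), (28, np.float64(316.3), (591, -60)), (32, np.float64(315.9), (591, -60)), (36, np.float64(315.2), (591, -60)), (40, np.float64(316.9), (591, -60)), (44, np.float64(318.5), (591, -60)), (48, np.float64(320.9), (591, -60)), (52, np.float64(322.9), (591, -60)), (56, np.float64(324.8), (591, -60)), (60, np.float64(325.7), (591, -60)), (64, np.float64(326.7), (591, -60)), (68, np.float64(326.9), (591, -60)), (72, np.float64(327.4), (591, -60)), (76, np.float64(327.4), (591, -60)), (80, np.float64(326.8), (591, -60)), (84, np.float64(326.2), (591, -60)), (88, np.float64(325.6), (591, -60))]
top [(0, np.float64(260.6), (587, -56)), (4, np.float64(260.5), (587, -56)), (8, np.float64(260.6), (587, -56)), (12, np.float64(260.7), (587, -56)), (16, np.float64(260.7), (587, -56)), (20, np.float64(260.7), (587, -56)), (24, np.float64(260.7), (587, -56)), (28, np.float64(260.8), (587, -56)), (32, np.float64(260.8), (587, -56)), (36, np.float64(260.7), (587, -56)), (40, np.float64(260.7), (587, -56)), (44, np.float64(260.8), (587, -56)), (48, np.float64(260.8), (587, -56)), (52, np.float64(260.8), (587, -56)), (56, np.float64(260.7), (587, -56)), (60, np.float64(260.6), (587, -56)), (64, np.float64(261.0), (587, -56)), (68, np.float64(260.9), (587, -56)), (72, np.float64(260.7), (587, -56)), (76, np.float64(260.7), (587, -56)), (80, np.float64(260.6), (587, -56)), (84, np.float64(260.6), (587, -56)), (88, np.float64(260.5), (587, -56))]
```

Call:
move_arm --commands '[[[-0.28,0.36,0],-0.6,-0.8],[[-0.28,0.36,0],-0.5,-0.8],[[0,0,-0.4],0,-0.8],[[0,0,-0.4],0,-0.8],[[0,0,-0.15],0,-0.8],[[0,0,0],0,-0.8]]'

```text
t: 13.75
eef_pos: [590.8, -60.4, 322.1]
tcp_rot: [-3.14, 0.001, 0.694]
ft_force: [0.3, -0.6, -2.9]
opening: 0.228
grip_force: 30.0
```

Crank bottom is now at about 73 mm, just around the tip, with no side force. I lower it slowly.

Call:
move_arm --commands '[[[0,0,-0.15],0,-0.8],[[0,0,-0.15],0,-0.8],[[0,0,-0.1],0,-0.8],[[0,0,-0.1],0,-0.8],[[0,0,0],0,-0.8]]'

```text
t: 14.17
eef_pos: [590.9, -60.9, 307.3]
tcp_rot: [-3.141, 0.001, 0.694]
ft_force: [-2.0, -2.4, -4.5]
opening: 0.226
grip_force: 30.0
```

Call:
move_arm --commands '[[[0,0,-0.2],0,-0.8],[[0,0,-0.2],0,-0.8],[[0,0,-0.15],0,-0.8],[[0,0,-0.1],0,-0.8],[[0,0,0],0,-0.8]]'

```text
t: 14.58
eef_pos: [590.9, -60.8, 287.4]
tcp_rot: [-3.141, 0.001, 0.694]
ft_force: [-2.9, -4.1, -5.6]
opening: 0.231
grip_force: 30.0
```

Call:
move_arm --commands '[[[0,0,-0.07],0,-0.8],[[0,0,-0.06],0,-0.8],[[0,0,0],0,-0.8]]'

```text
t: 14.83
eef_pos: [591.0, -60.8, 285.5]
tcp_rot: [3.141, 0.0, 0.694]
ft_force: [-7.0, -3.1, 9.3]
opening: 0.226
grip_force: 30.0
```

The crank is seated, with its bottom at 36.0 mm and contact felt. I release the stem, rise, and go to the knob, expected near (542,-103).

Call:
move_arm --commands '[[[0,0,0.03],0,0.2],[[0,0,0],0,0.2],[[0,0,0],0,0.2],[[0,0,0],0,0.2],[[0,0,0],0,0.2],[[0,0,0.5],0,0.2],[[0,0,0.8],0,0.2],[[0,0,0.4],0,0.2],[[-0.8,-0.7,0],0,0.2],[[-0.83,-0.7,0],0,0.2],[[0,0,0],0,0.2]]'

```text
t: 15.75
eef_pos: [539.4, -104.6, 336.5]
tcp_rot: [-3.141, 0.001, 0.692]
ft_force: [0.5, -0.4, 0.1]
opening: 0.6
grip_force: 0.0
```

```bash
python3 - <<'E'
from h import *
b=read_camera("side"); s=env.state(); print(s["t"],s["eef_pos"],s["opening"])
for d in cut_out("crank",b)[:2]:
    ys,xs=np.nonzero(d["region"]);print(d["confidence"],d["at"],xs.min(),ys.min(),xs.max(),ys.max())
print("stem top",proj(b,[590.5,-60,128]),"knob mid",proj(b,[541.5,-103,111]),"hub bottom",proj(b,[590.5,-60,36]))
cv2.imwrite("pics/h.png",cv2.resize(b["image"][130:250,190:350,::-1],(800,600),interpolation=cv2.INTER_CUBIC))
E
```

```text
15.8 [ 540.97810685 -103.8556785   336.64812241] 0.6023117215608403
0.84 [253.0, 173.3] 245 158 273 190
stem top [251.48917709 164.27355144] knob mid [270.99513305 164.34564352] hub bottom [251.50964053 186.7212092 ]
```

View pics/h.png

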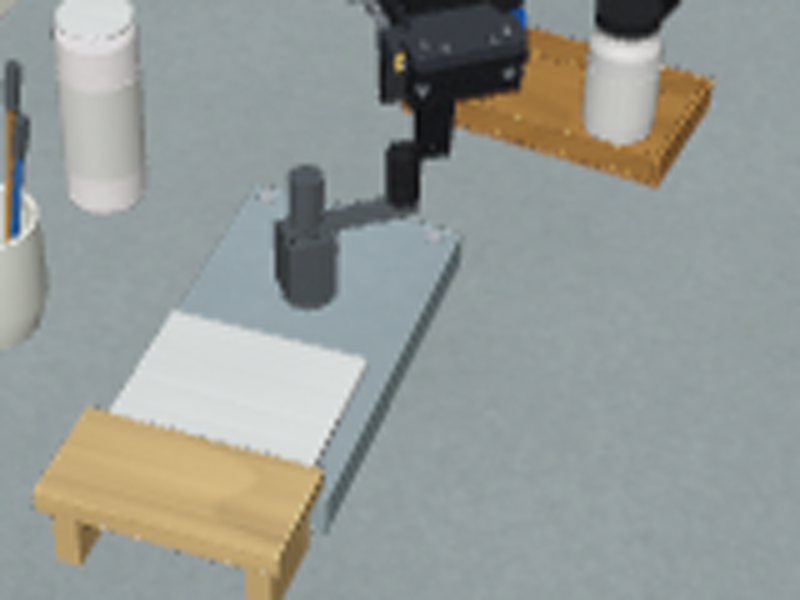

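h.png shows the crank fully down on the collar, with the hub bottom at about (307,300). The knob is at (404,175), full frame (270.8,165), which matches the predicted (271,164.3). The bottle stands in the tray.

Before winding I'll feel the heights of the platform and shelf with closed fingertips, to get the turn exactly.

Call:
move_arm --commands '[[[0,0,0.2],0,-1],[[0.2,0.8,0],0,-1],[[0.25,0.9,0],0,-1],[[0.25,0.9,0],0,-1],[[0.25,0.9,0],0,-1],[[0.25,0.9,0],0,-1],[[0.25,0.9,0],0,-1],[[0.1,0.8,0],0,-1],[[0,0,-0.7],0,-1],[[0,0,-1],0,-1],[[0,0,-0.8],0,-1],[[0,0,-0.3],0,-1],[[0,0,-0.1],0,-1],[[0,0,0],0,-1]]'

```text
t: 17.02
eef_pos: [589.2, 80.6, 255.4]
tcp_rot: [-3.141, 0.0, 0.694]
ft_force: [-0.1, -0.2, 0.1]
opening: 0.005
grip_force: 0.0
```

Call:
move_arm --commands '[[[0,0,-0.2],0,-1],[[0,0,-0.08],0,-1],[[0,0,0],0,-1],[[0,0,0],0,-1]]'

```text
t: 17.35
eef_pos: [588.8, 80.2, 247.5]
tcp_rot: [3.141, -0.001, 0.693]
ft_force: [0.1, 0.2, -0.8]
opening: 0.006
grip_force: 0.0
```

Call:
move_arm --commands '[[[0,0,-0.05],0,-1],[[0,0,-0.03],0,-1],[[0,0,0],0,-1]]'

```text
t: 17.6
eef_pos: [588.7, 80.2, 244.6]
tcp_rot: [3.141, -0.0, 0.694]
ft_force: [-1.1, -0.7, 0.6]
opening: 0.003
grip_force: 0.0
```

Call:
move_arm --commands '[[[0,0,-0.04],0,-1],[[0,0,0],0,-1],[[0,0,0],0,-1]]'

```text
t: 17.85
eef_pos: [588.7, 80.2, 244.1]
tcp_rot: [3.141, -0.0, 0.694]
ft_force: [-1.4, -0.3, 8.0]
opening: 0.004
grip_force: 3.9
```

Call:
move_arm --commands '[[[0,0,-0.04],0,-1],[[0,0,0],0,-1],[[0,0,0],0,-1]]'

```text
t: 18.1
eef_pos: [588.6, 80.3, 244.0]
tcp_rot: [3.141, -0.001, 0.694]
ft_force: [-5.9, -0.5, 20.9]
opening: 0.004
grip_force: 10.1
```

Call:
move_arm --commands '[[[0,0,0.9],0,-1],[[0,0.8,0],0,-1],[[0,0.8,0],0,-1],[[0,0.6,0],0,-1],[[0,0,-0.2],0,-1],[[0,0,-0.05],0,-1],[[0,0,0],0,-1]]'

```text
t: 18.68
eef_pos: [588.5, 145.8, 260.9]
tcp_rot: [-3.141, 0.001, 0.694]
ft_force: [-0.6, 0.1, 0.0]
opening: 0.005
grip_force: 0.0
```

Call:
move_arm --commands '[[[0,0,-0.07],0,-1],[[0,0,0],0,-1],[[0,0,0],0,-1]]'

```text
t: 18.93
eef_pos: [588.8, 145.5, 259.4]
tcp_rot: [-3.142, 0.0, 0.693]
ft_force: [-0.1, -0.1, 0.7]
opening: 0.005
grip_force: 0.0
```

Call:
move_arm --commands '[[[0,0,-0.07],0,-1],[[0,0,0],0,-1],[[0,0,0],0,-1]]'

```text
t: 19.18
eef_pos: [588.7, 146.1, 257.4]
tcp_rot: [3.142, 0.0, 0.693]
ft_force: [0.9, 0.3, 0.0]
opening: 0.005
grip_force: 0.0
```

Call:
move_arm --commands '[[[0,0,-0.05],0,-1],[[0,0,0],0,-1],[[0,0,0],0,-1]]'

```text
t: 19.43
eef_pos: [588.7, 146.3, 255.9]
tcp_rot: [3.142, 0.0, 0.694]
ft_force: [0.8, -0.0, 0.4]
opening: 0.004
grip_force: 0.0
```

Call:
move_arm --commands '[[[0,0,-0.05],0,-1],[[0,0,0],0,-1],[[0,0,0],0,-1]]'

```text
t: 19.68
eef_pos: [588.7, 146.3, 254.4]
tcp_rot: [3.142, 0.0, 0.694]
ft_force: [0.1, 0.2, -0.7]
opening: 0.007
grip_force: 0.0
```

Call:
move_arm --commands '[[[0,0,-0.04],0,-1],[[0,0,0],0,-1],[[0,0,0],0,-1]]'

```text
t: 19.93
eef_pos: [588.7, 146.3, 253.2]
tcp_rot: [3.142, 0.0, 0.694]
ft_force: [-0.6, 0.1, -0.3]
opening: 0.004
grip_force: 0.0
```

Call:
move_arm --commands '[[[0,0,-0.04],0,-1],[[0,0,0],0,-1],[[0,0,0],0,-1]]'

```text
t: 20.18
eef_pos: [588.7, 146.3, 252.9]
tcp_rot: [3.141, -0.0, 0.694]
ft_force: [-2.8, -0.4, 8.3]
opening: 0.004
grip_force: 4.4
```

By touch, the platform is at 54.1 mm and the shelf at 62.9 mm. That leaves 8.8 mm, or about 264° clockwise plus the socket's play. Back to the knob.

Call:
move_arm --commands '[[[0,0,0.9],0,-0.2],[[0,0,1],0,0.2],[[0,0,0.9],0,0.2],[[-0.1,-0.5,0],0,0.2],[[-0.18,-0.9,0],0,0.2],[[-0.18,-0.95,0],0,0.2],[[-0.18,-0.95,0],0,0.2],[[-0.18,-0.95,0],0,0.2],[[-0.18,-0.95,0],0,0.2],[[-0.18,-0.95,0],0,0.2],[[-0.18,-0.95,0],0,0.2],[[-0.18,-0.95,0],0,0.2],[[-0.1,-0.2,0],0,0.2],[[0,0,0],0,0.2],[[0,0,0],0,0.2]]'

```text
t: 21.43
eef_pos: [539.3, -101.2, 335.8]
tcp_rot: [-3.141, 0.0, 0.693]
ft_force: [-0.5, 0.6, -0.6]
opening: 0.605
grip_force: 0.0
```

Call:
move_arm --commands '[[[0.08,-0.07,-0.4],0,0.2],[[0,0,-0.7],0,0.2],[[0,0,-0.45],0,0.2],[[0,0,-0.1],0,0.2],[[0,0,0],0,-0.8],[[0,0,0],0,-0.8],[[0,0,0],0,-0.8],[[0,0,0],0,-0.8],[[0,0,0],0,-0.8],[[0,0,0],0,-0.8],[[0,0,0],0,-0.8],[[0,0,0],0,-0.8],[[0,0,0],0,-0.8],[[0,0,0],0,-0.8]]'

```text
t: 22.6
eef_pos: [541.9, -103.5, 286.8]
tcp_rot: [3.141, -0.0, 0.694]
ft_force: [-1.6, -1.9, 4.0]
opening: 0.224
grip_force: 30.0
```

```bash
python3 - <<'E'
from h import *
s=env.state(); e=np.array(s["eef_pos"]);print(s["t"],e.round(1),s["opening"],s["grip_force"],s["ft_force"])
c=np.array([590.8,-60.5]); th=np.arctan2(*(e[:2]-c)[::-1]); r=np.hypot(*(e[:2]-c)); print(np.degrees(th),r)
N=28; A=np.radians(267)
tt=th-A*np.arange(N+1)/N; q=np.c_[65*np.cos(tt),65*np.sin(tt)]
d=np.diff(q,axis=0)/30; print(np.array2string(d.round(2),separator=","))
E
```

```text
22.6 [ 541.9 -103.5  286.8] 0.22445710157430054 30.000892281532288 [-1.56034094 -1.88081512  4.03617724]
-138.71187192452646 65.10007034248248
[[-0.21, 0.29],
 [-0.16, 0.32],
 [-0.11, 0.34],
 [-0.05, 0.36],
 [ 0.01, 0.36],
 [ 0.07, 0.35],
 [ 0.13, 0.34],
 [ 0.18, 0.31],
 [ 0.23, 0.28],
 [ 0.27, 0.23],
 [ 0.31, 0.19],
 [ 0.33, 0.13],
 [ 0.35, 0.08],
 [ 0.36, 0.02],
 [ 0.36,-0.04],
 [ 0.35,-0.1 ],
 [ 0.32,-0.16],
 [ 0.29,-0.21],
 [ 0.25,-0.26],
 [ 0.21,-0.29],
 [ 0.16,-0.32],
 [ 0.1 ,-0.35],
 [ 0.04,-0.36],
 [-0.02,-0.36],
 [-0.08,-0.35],
 [-0.13,-0.33],
 [-0.19,-0.31],
 [-0.24,-0.27]]
```

The knob is gripped at 21.3 mm opening, 65.1 mm from the axis, which is right. I wind the first half clockwise.

Call:
move_arm --commands '[[[-0.21,0.29,0],0,-0.8],[[-0.16,0.32,0],0,-0.8],[[-0.11,0.34,0],0,-0.8],[[-0.05,0.36,0],0,-0.8],[[0.01,0.36,0],0,-0.8],[[0.07,0.35,0],0,-0.8],[[0.13,0.34,0],0,-0.8],[[0.18,0.31,0],0,-0.8],[[0.23,0.28,0],0,-0.8],[[0.27,0.23,0],0,-0.8],[[0.31,0.19,0],0,-0.8],[[0.33,0.13,0],0,-0.8],[[0,0,0],0,-0.8]]'

```text
t: 23.68
eef_pos: [573.4, 2.2, 286.6]
tcp_rot: [3.141, -0.001, 0.694]
ft_force: [-0.9, 1.3, 6.6]
opening: 0.225
grip_force: 30.0
```

Call:
move_arm --commands '[[[0.35,0.08,0],0,-0.8],[[0.36,0.02,0],0,-0.8],[[0.36,-0.04,0],0,-0.8],[[0.35,-0.1,0],0,-0.8],[[0.32,-0.16,0],0,-0.8],[[0.29,-0.21,0],0,-0.8],[[0.25,-0.26,0],0,-0.8],[[0.21,-0.29,0],0,-0.8],[[0.16,-0.32,0],0,-0.8],[[0.1,-0.35,0],0,-0.8],[[0.04,-0.36,0],0,-0.8],[[-0.02,-0.36,0],0,-0.8],[[-0.08,-0.35,0],0,-0.8],[[-0.13,-0.33,0],0,-0.8],[[-0.19,-0.31,0],0,-0.8],[[-0.24,-0.27,0],0,-0.8],[[0,0,0],0,-0.8],[[0,0,0],0,-0.8]]'

```text
t: 25.18
eef_pos: [635.8, -107.1, 286.7]
tcp_rot: [3.141, -0.0, 0.693]
ft_force: [0.4, -0.3, 3.5]
opening: 0.221
grip_force: 30.0
```

Call:
move_arm --commands '[[[0,0,0],0,0],[[0,0,0],0,0],[[0,0,0],0,0],[[0,0,0],0,0],[[0,0,0.5],0,0],[[0,0,0.9],0,-0.3],[[0,0,0.4],0,-1],[[-0.2,0.7,0],0,-1],[[-0.25,1,0],0,-1],[[-0.25,1,0],0,-1],[[-0.25,1,0],0,-1],[[-0.25,1,0],0,-1],[[-0.25,1,0],0,-1],[[-0.12,0.55,0],0,-1],[[0,0,-0.6],0,-1],[[0,0,-0.9],0,-1],[[0,0,-0.6],0,-1],[[0,0,-0.12],0,-1],[[0,0,0],0,-1]]'

```text
t: 26.77
eef_pos: [588.7, 80.9, 273.0]
tcp_rot: [-3.14, 0.002, 0.694]
ft_force: [-0.1, -0.3, 0.5]
opening: 0.004
grip_force: 0.0
```

Call:
move_arm --commands '[[[0,0,-0.35],0,-1],[[0,0,-0.2],0,-1],[[0,0,-0.05],0,-1],[[0,0,0],0,-1],[[0,0,0],0,-1]]'

```text
t: 27.18
eef_pos: [588.8, 80.8, 256.3]
tcp_rot: [3.141, -0.0, 0.694]
ft_force: [-0.2, -0.2, 0.3]
opening: 0.002
grip_force: 0.0
```

Call:
move_arm --commands '[[[0,0,-0.04],0,-1],[[0,0,0],0,-1],[[0,0,0],0,-1]]'

```text
t: 27.43
eef_pos: [588.7, 80.9, 255.0]
tcp_rot: [3.141, -0.0, 0.694]
ft_force: [0.5, 0.0, -0.2]
opening: 0.001
grip_force: 0.0
```

Call:
move_arm --commands '[[[0,0,-0.03],0,-1],[[0,0,0],0,-1],[[0,0,0],0,-1]]'

```text
t: 27.68
eef_pos: [588.7, 80.9, 253.9]
tcp_rot: [3.142, 0.0, 0.694]
ft_force: [-0.0, 0.3, 0.0]
opening: 0.008
grip_force: 0.0
```

Call:
move_arm --commands '[[[0,0,-0.03],0,-1],[[0,0,0],0,-1],[[0,0,0],0,-1]]'

```text
t: 27.93
eef_pos: [588.7, 80.9, 252.9]
tcp_rot: [3.142, 0.0, 0.694]
ft_force: [0.4, -0.2, 0.0]
opening: 0.004
grip_force: 0.0
```

Call:
move_arm --commands '[[[0,0,-0.03],0,-1],[[0,0,0],0,-1],[[0,0,0],0,-1]]'

```text
t: 28.18
eef_pos: [588.7, 80.8, 252.4]
tcp_rot: [3.141, -0.0, 0.694]
ft_force: [-1.8, -1.0, 5.4]
opening: 0.005
grip_force: 2.6
```

Call:
move_arm --commands '[[[0,0,-0.03],0,-1],[[0,0,0],0,-1],[[0,0,0],0,-1]]'

```text
t: 28.43
eef_pos: [588.6, 80.9, 252.3]
tcp_rot: [3.141, -0.001, 0.694]
ft_force: [-3.8, -0.2, 14.1]
opening: 0.006
grip_force: 7.4
```

The platform is 0.5 mm low, about 16° of crank. There's plenty of time, so I go back to the knob and finish.

Call:
move_arm --commands '[[[0,0,0.9],0,-0.2],[[0,0,1],0,0.2],[[0,0,0.95],0,0.2],[[0.1,-0.5,0],0,0.2],[[0.25,-0.9,0],0,0.2],[[0.25,-1,0],0,0.2],[[0.25,-1,0],0,0.2],[[0.25,-1,0],0,0.2],[[0.25,-1,0],0,0.2],[[0.2,-0.85,0],0,0.2],[[0.02,0,0],0,0.2],[[0,0,0],0,0.2]]'

```text
t: 29.43
eef_pos: [635.8, -107.9, 336.2]
tcp_rot: [-3.141, 0.0, 0.691]
ft_force: [-1.0, 0.3, 0.4]
opening: 0.598
grip_force: 0.0
```

Call:
move_arm --commands '[[[0,0.02,-0.4],0,0],[[0,0,-0.7],0,0],[[0,0,-0.45],0,0],[[0,0,-0.1],0,0],[[0,0,0],0,-0.8],[[0,0,0],0,-0.8],[[0,0,0],0,-0.8],[[0,0,0],0,-0.8],[[0,0,0],0,-0.8],[[0,0,0],0,-0.8],[[0,0,0],0,-0.8],[[0,0,0],0,-0.8],[[0,0,0],0,-0.8]]'

```text
t: 30.52
eef_pos: [636.1, -106.2, 287.8]
tcp_rot: [3.14, -0.001, 0.694]
ft_force: [2.6, -1.1, 5.2]
opening: 0.227
grip_force: 30.0
```

Call:
move_arm --commands '[[[-0.24,-0.23,0],0,-0.8],[[-0.26,-0.16,0],0,-0.8],[[0,0,0],0,-0.8],[[0,0,0],0,-0.8]]'

```text
t: 30.85
eef_pos: [620.4, -118.3, 287.6]
tcp_rot: [3.141, -0.0, 0.693]
ft_force: [0.5, -1.3, 6.3]
opening: 0.224
grip_force: 30.0
```

Call:
move_arm --commands '[[[0,0,0],0,0],[[0,0,0],0,0],[[0,0,0],0,0],[[0,0,0],0,0],[[0,0,0.5],0,0],[[0,0,0.9],0,-0.3],[[0,0,0.4],0,-1],[[-0.1,0.7,0],0,-1],[[-0.16,1,0],0,-1],[[-0.16,1,0],0,-1],[[-0.16,1,0],0,-1],[[-0.16,1,0],0,-1],[[-0.16,1,0],0,-1],[[-0.15,0.93,0],0,-1],[[0,0,-0.6],0,-1],[[0,0,-0.9],0,-1],[[0,0,-0.9],0,-1],[[0,0,-0.27],0,-1],[[0,0,-0.05],0,-1],[[0,0,0],0,-1]]'

```text
t: 32.52
eef_pos: [589.6, 81.0, 259.7]
tcp_rot: [-3.141, 0.0, 0.693]
ft_force: [1.1, -0.3, -0.1]
opening: 0.004
grip_force: 0.0
```

Call:
move_arm --commands '[[[0,0,-0.15],0,-1],[[0,0,0],0,-1],[[0,0,0],0,-1],[[0,0,0],0,-1]]'

```text
t: 32.85
eef_pos: [589.4, 81.1, 255.8]
tcp_rot: [3.141, -0.001, 0.694]
ft_force: [-0.2, -0.4, 0.6]
opening: 0.001
grip_force: 0.0
```

Call:
move_arm --commands '[[[0,0,-0.04],0,-1],[[0,0,0],0,-1],[[0,0,0],0,-1]]'

```text
t: 33.1
eef_pos: [589.3, 81.1, 254.0]
tcp_rot: [3.141, -0.0, 0.694]
ft_force: [-1.0, -0.0, 0.8]
opening: 0.007
grip_force: 0.0
```

Call:
move_arm --commands '[[[0,0,-0.03],0,-1],[[0,0,0],0,-1],[[0,0,0],0,-1]]'

```text
t: 33.35
eef_pos: [589.4, 81.2, 253.0]
tcp_rot: [3.141, -0.0, 0.694]
ft_force: [0.3, 0.6, 1.7]
opening: 0.0
grip_force: 0.7
```

Contact comes at 253.0, against 252.9 for the shelf, so they are flush. I retreat and check once more.

Call:
move_arm --commands '[[[0,0,0.6],0,-1],[[0,0,1],0,-1],[[0,0,1],0,-1],[[0,0,1],0,-1],[[-0.4,0,0.8],0,-1],[[-0.8,0,0],0,-1],[[-0.8,0,0],0,-1],[[-0.8,0,0],0,-1],[[-0.6,0,0],0,-1],[[0,0,0],0,-1],[[0,0,0],0,-1]]'

```text
t: 34.27
eef_pos: [487.0, 81.2, 385.4]
tcp_rot: [3.141, -0.001, 0.694]
ft_force: [0.2, 0.2, 0.8]
opening: 0.007
grip_force: 0.0
```

```bash
python3 - <<'E'
from h import *
b=read_camera("side"); s=env.state(); print(s["t"],s["eef_pos"],s["ft_force"])
cv2.imwrite("pics/i.png",cv2.resize(b["image"][110:260,170:370,::-1],(800,600),interpolation=cv2.INTER_CUBIC))
E
```

```text
34.3167 [487.72685996  81.14302068 385.28153937] [-0.59960703  0.03205077 -0.19979925]
```

View pics/i.png

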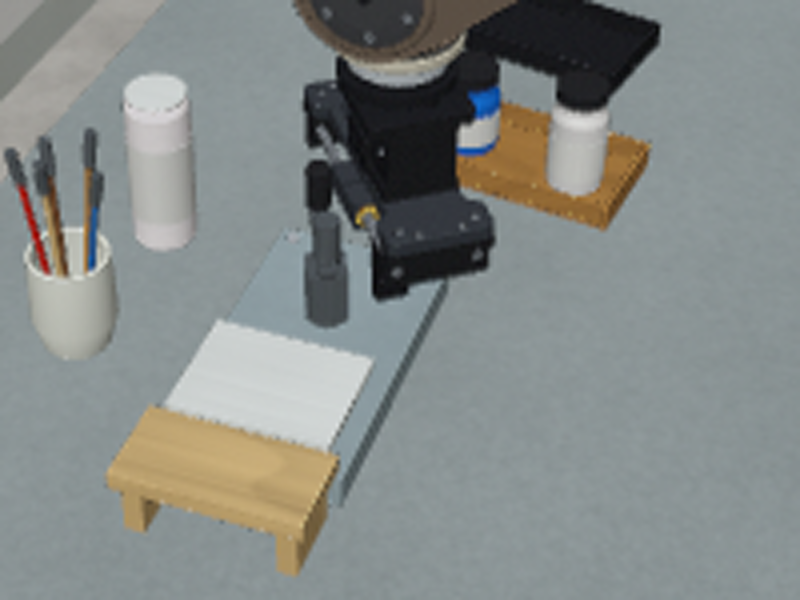

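The picture shows the crank seated on the collar at (327,310) and the platform level with the shelf edge. The bottle stands upright in the tray at (578,140), and the other things are undisturbed. The arm is clear, so I hand in.

```bash
python3 -c "
from cell import env
print(env.job_done())"
```

```text
the job is handed in; nothing more can be done
None
```

I handed the job in at about 34 s: the bottle stands upright in the free part of the wooden tray, the crank is fully down on the shaft, and the platform is flush with the shelf to about 0.1 mm by touch.

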